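# Re-zero the grinder's burrs past a clamp that may be on

### The job

Set the grinder for the next tasting: by its ball handle, turn the adjusting collar clockwise (seen from above) until the burrs touch, then back it off an eighth of a turn and let go, leaving the things standing around where they are. The collar's clamp may be on or off and its lever does not show which, so try the collar first: if it is held, do not force it but slacken the lever anticlockwise and leave it slack; if the collar turns, leave the lever alone.

Things in the scene. Friction and masses are not known exactly. Their poses are not given: they have to be found in the camera images.
- grinder: the heavy bench coffee grinder, 374 mm high; origin on the table under the vertical axis of its adjusting collar, z up, -x = its front (chute side, roughly facing the robot), +y = its left as the robot sees it. Base 300 x 180 mm, 22 mm high, reaching 160 mm to the front of the axis; head of 70 mm radius up to 228 mm
- hopper (a point): clear round hopper, on the collar's axis, 318 mm above the table where it has flared to 105 mm radius: 52 mm radius at 270 mm height, 105 mm at 318, 109 mm at its rim, 374 mm high. It overhangs the collar and its handle, so a vertical gripper fouls it; come in tilted from outside
- grind (a joint): angle of the adjusting collar, rad: 0 = burrs touching (firm stop), grows anticlockwise seen from above (coarser); range 0 to 2.05. Takes about 2 N at the ball when unclamped and stays where it is left. At 0 the ball stands 60 deg from the grinder's front (-x) towards its +y side, at 1.047 straight to the front
- collar: the adjusting collar, an aluminium ring of 55 mm radius on a steel flange of 64 mm radius, under the hopper; origin on its axis 250 mm above the table; its x axis points along the ball handle, z up
- ball (a point): centre of the black ball, 26 mm diameter, at the end of the collar's handle: 120 mm from the collar's axis, 250 mm above the table, on a level radial rod of 9 mm diameter; free all round except for the hopper above
- clamp: the black clamp lever that can lock the collar, on a vertical stud at the grinder's -y side; origin on the stud, 247 mm above the table, x along the lever, z up. Anticlockwise from above slackens. The lever can be re-indexed on its stud, so where it points does not tell whether it is on. When on, the collar does not turn: it holds 25 N at the ball, which gives 3 mm at most
- lever_tip (a point): point on the lever's centre line (rod of 11 mm diameter, 15 mm round end), 58 mm from the stud's axis, 265 mm above the table; the round end's centre is 4 mm further out; clear beneath. A clamp that is on lets go within 55 deg of anticlockwise turn; 63 deg is always enough, 75 deg is possible. It takes about 8 to 10 N here, stays where it is left, and the ball may shift a few mm as it lets go
- clamp_axis (a point): the clamp stud's axis, 85 mm from the collar's axis on the grinder's -y side, at the lever's height, 265 mm above the table; hub of 11 mm radius
- tin_mid (a point): middle of the steel catch tin (68 mm diameter, 62 mm high) on the grinder's base under the outlet chute; leave it
- cup_mid (a point): middle of a white tasting bowl (84 mm diameter, 62 mm high) on the table left of the grinder; leave it
- cup2_mid (a point): middle of a second such tasting bowl; leave it
- brush_mid (a point): a wooden-handled brush, 200 mm long, lying on the table near the grinder (point near its middle); leave it
- tub_mid (a point): middle of a purple plastic tub (144 mm diameter, 85 mm high) on the left of the table; leave it
- phone_mid (a point): middle of a phone, 150 x 72 x 9 mm, lying on the table; leave it

How it is judged:
By the outcome, as a careful person would: the job done as asked, in the order asked, and still so for the second after the job is handed in, with the robot touching nothing.
It also fails if it takes over 67 s, if anything falls off the work surface, if the arm or the gripper's body presses on something with over 40 N, if the wrist force passes 120 N, or if a joint passes its speed limit or range.

### The arm

A 7-joint arm with a two-finger parallel gripper is mounted at the origin on the work surface. World frame = base frame: x ahead of the robot, y to its left, z up, the work surface at z = 0. Lengths are in m, angles in rad, forces in N, time in s.
With the tool pointing down it reaches from about 0.4 to 0.925 m from the base axis. Payload 4.1 kg.
Tool frame: the origin (TCP) lies on the front face of the gripper's body, between the roots of the fingers; the fingertips stand 73 mm ahead of it and the grasp point (between the pads) lies 54 mm ahead of it (env.nose_length is the distance from the TCP to the fingertips, in m); z points along the fingers, y is the line along which they close (so a half turn about z gives the same grasp; the last joint's range is limited). The gripper opens to 85 mm and grips with 20 to 120 N. Pads are 22 mm wide; open, the fingers measure 114 mm over their backs; the gripper's body (76 mm by 85 mm) begins 54 mm behind the grasp point. The pads swing forward as they close: fully open they stand 13 mm farther back than shut.
Start: joints at [-1.394, 0.398, 0.045, 1.537, -0.019, 1.207, -0.051], TCP at [0.177, 0.625, 0.304] pointing down, gripper open.
Joint ranges: [-2.82, 2.82], [-0.49, 2.23], [-1.37, 1.46], [0, 2.46], [-1.36, 4.5], [0.23, 2], [-2.94, 2.94]. Speed limits (rad/s): [2.57, 2.57, 3.14, 3.14, 3.14, 3.14, 3.14].

### API

Orientations are given as a unit quaternion [x, y, z, w].
In Python, from station import env gives the robot as it stands. Calls block until the motion is done:
- env.goto(position, orientation): joint-space move of the TCP to a pose.
- env.move_linear(position, ori=None, velocity=0.15): straight line of the TCP; ori=None keeps the orientation; velocity is the mean speed in m/s.
- env.set_joints(angles): joint-space move.
- env.release() and env.gripper_close(strength=None): open the fingers fully, or close them until they stop; strength is the grip in N (None keeps the last).
- env.hold(seconds).
- env.ik(position, orientation): joint angles nearest the present ones, or None.
- env.sense(): the state.
- env.grab_frame(name): name is "scene" or "side" or "wrist"; returns a dict with "pixels" (480x640x3 uint8, red, green, blue), "z_map" (480x640 float32, m along the optical axis (not along the pixel's ray), 0 where there is no reading), "mtx" (3x3 intrinsics, pixels), "xyz" and "orientation" of the camera in the world. Camera axes: x right, y down, z forward; pixel columns grow to the right and rows downward; lengths in m; the calibration is good to about 2 mm. The wrist camera is an equidistant fisheye: a pixel r from the principal point sees the ray r / f radians off the axis. A picture is of the moment at which its call begins.
A pose or a line that the arm cannot do raises env.IKError and nothing moves.
- env.hand_in(): hands the job in; it is judged then, once.
The state is a dict: "time_s": time; "qpos": joint angles; "joint_vel": joint speeds; "joint_torque": joint torques, N m; "eef_pos": TCP position; "orientation": TCP orientation; "wrist_force": force on the tool from outside, world axes, zero at the start; "torque": the same for the moment, N m; "grip_width": finger opening in m; "gripper_force": force on a finger pad.
Only numpy, scipy, OpenCV 4.12 (cv2) and the standard library are available. Lean on these libraries where they do the work, as an engineer would, in place of code of your own. Each camera call takes 0.05 s, during which the arm holds its last target. There are 200 camera calls.

## Working session

There is one attempt and no reset: what is moved stays moved. The work goes in short steps, each a Python script; the robot and the scene stay as the last script left them, time stands still between calls to the robot, and variables do not carry over. Pictures are saved under pics/ and viewed, at most 10 in all, crops included, and the job is handed in when it is done.

```bash
ls; mkdir -p pics; python3 - <<'E'
from station import env
import cv2,numpy as np
for n in("scene","side"):
    f=env.grab_frame(n); cv2.imwrite(f"pics/{n}0.png",f["pixels"][:,:,::-1]); np.savez(f"{n}0.npz",**f)
    print(n,f["mtx"].tolist(),f["xyz"],f["orientation"],(f["z_map"]>0).mean())
s=env.sense();print(s)
E
```

```text
pics
scene [[469.3744183049024, 0.0, 322.4249981132431], [0.0, 469.3744183049024, 236.41114634613078], [0.0, 0.0, 1.0]] [1.27704041 0.15561518 1.24281583] [ 0.60359086  0.7408997  -0.22647108 -0.18829909] 0.9960709635416667
side [[567.652217057438, 0.0, 316.84879483502567], [0.0, 567.652217057438, 234.49069776599276], [0.0, 0.0, 1.0]] [ 0.37468545 -0.62294774  1.47746139] [ 0.95912659 -0.15126722  0.03865974 -0.23600812] 0.9959244791666667
{'time_s': 0.1, 'qpos': array([-1.39397751,  0.39913076,  0.04502932,  1.53771881, -0.01871431,
        1.20691813, -0.05069536]), 'joint_vel': array([ 0.00166352, -0.00108955,  0.00014841, -0.00264484, -0.00048099,
       -0.00168315, -0.00051203]), 'joint_torque': array([ 3.46673856e-03, -4.76255786e+01,  1.36987321e+00, -2.54949009e+01,
        1.19506713e-02,  5.05979348e-03,  4.81831833e-06]), 'eef_pos': array([0.17685959, 0.62502822, 0.30297453]), 'orientation': array([ 1.37413867e-01,  9.90513332e-01, -8.74130074e-04, -6.78262780e-05]), 'wrist_force': array([-0.12341469, -0.4314353 ,  0.11512515]), 'torque': array([-0.01068027,  0.00297264,  0.0042034 ]), 'gripper_force': 0.0, 'grip_width': 0.08555937627586219}
```

View pics/scene0.png

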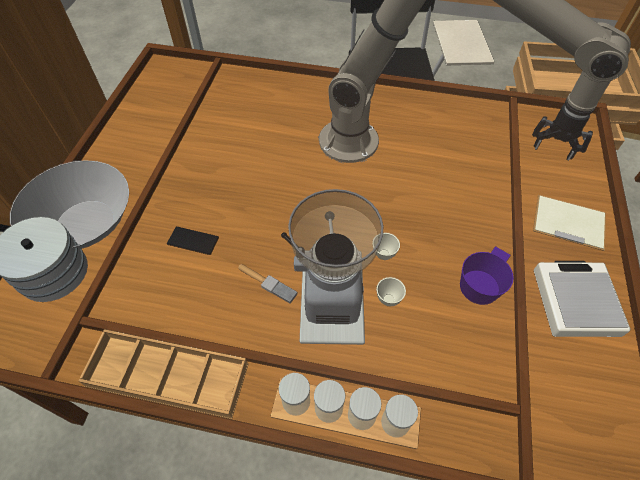

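View pics/side0.png

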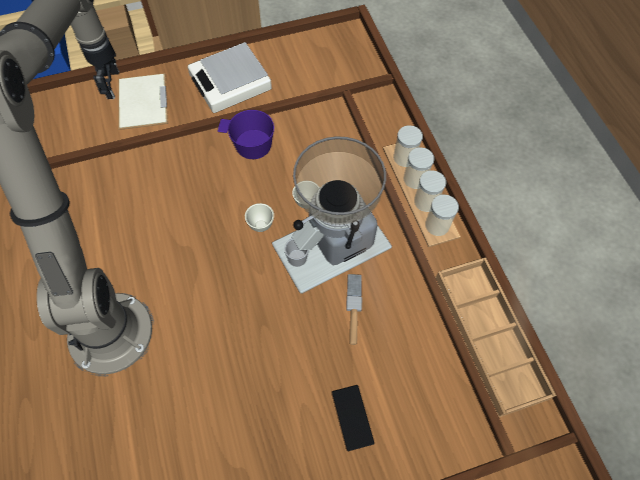

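The scene view looks back at the robot: hopper at about (335,230), lever tip at (285,236), bowls at (386,245) and (391,291). The side view shows the ball at (298,225), the lever at (352,235), the hopper rim at (340,178) and the base plate at (330,255). I'll zoom in on both.

```bash
cat > h.py <<'E'
import numpy as np,cv2
from scipy.spatial.transform import Rotation as R
def load(n): return dict(np.load(n))
def ray(f,u,v):
    K=f["mtx"]; d=np.array([(u-K[0,2])/K[0,0],(v-K[1,2])/K[1,1],1.]); return R.from_quat(f["orientation"]).apply(d)
def onplane(f,u,v,z):
    d=ray(f,u,v); return f["xyz"]+d*(z-f["xyz"][2])/d[2]
def cloud(f):
    v,u=np.mgrid[:480,:640]; K=f["mtx"]; Z=f["z_map"]
    P=np.stack([(u-K[0,2])/K[0,0]*Z,(v-K[1,2])/K[1,1]*Z,Z],-1)
    return R.from_quat(f["orientation"]).apply(P.reshape(-1,3)).reshape(480,640,3)+f["xyz"]
E
python3 - <<'E'
from h import *
a=load("scene0.npz");b=load("side0.npz")
A=cv2.resize(a["pixels"][180:350,265:415],None,fx=2.66,fy=3.5,interpolation=2)
B=cv2.resize(b["pixels"][130:300,250:400],None,fx=2.66,fy=3.5,interpolation=2)
cv2.imwrite("pics/crop.png",np.hstack([A,B])[:,:,::-1])
C=cloud(b)
for p in [(298,225),(352,235),(340,200),(330,275),(290,262),(260,217)]: print(p,C[p[1],p[0]].round(3))
C2=cloud(a)
for p in [(335,245),(287,238),(330,215),(330,330)]: print(p,C2[p[1],p[0]].round(3))
# base plate
m=(abs(C[...,2]-.022)<.006); m[:, :260]=0;m[:,400:]=0;m[:200]=0;m[300:]=0
m=m.astype(np.uint8); n,l,s,c=cv2.connectedComponentsWithStats(m); i=1+s[1:,4].argmax(); print(s[i])
P=C[l==i][:,:2].astype(np.float32)*1000
print(cv2.minAreaRect(P), cv2.boxPoints(cv2.minAreaRect(P)).round())
E
```

```text
(298, 225) [0.538 0.02  0.265]
(352, 235) [ 0.654 -0.047  0.267]
(340, 200) [0.654 0.045 0.285]
(330, 275) [ 0.61  -0.03   0.021]
(290, 262) [0.513 0.032 0.042]
(260, 217) [0.473 0.213 0.013]
(335, 245) [0.652 0.065 0.28 ]
(287, 238) [ 0.652 -0.057  0.273]
(330, 215) [0.582 0.038 0.304]
(330, 330) [0.764 0.079 0.022]
[ 272  225  119   69 2012]
((643.48779296875, 60.41584014892578), (300.01873779296875, 182.53453063964844), 10.625524520874023) [[479. 122.]
 [513. -57.]
 [808.  -2.]
 [774. 178.]]
```

View pics/crop.png

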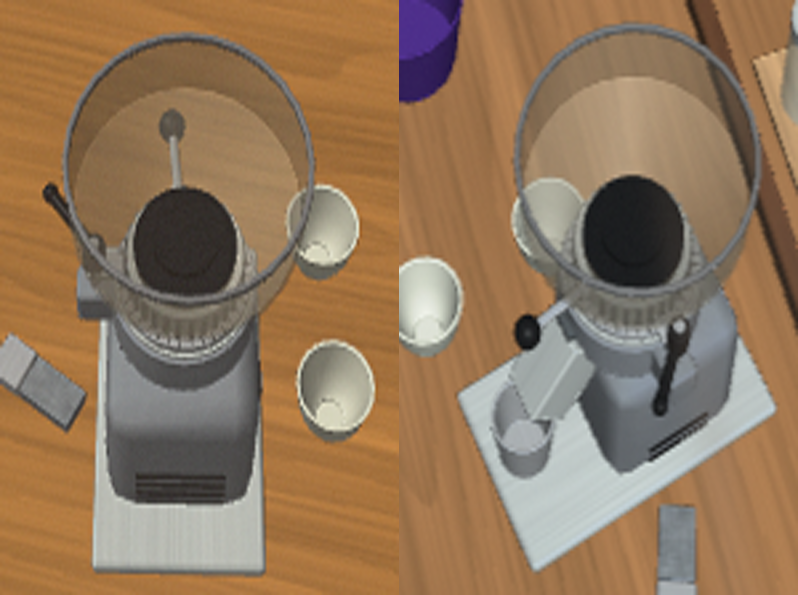

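The crops show the ball at side-view pixel (297.7,224.9), the lever stud at (356.4,223.7) and the lever tip at about (348.5,246). The ball's handle lies left of front, with bowls to the left. The base plate fit of 300×182 mm agrees with the sizes given.

```bash
python3 - <<'E'
from h import *
a=load("scene0.npz");b=load("side0.npz");C=cloud(b);C2=cloud(a)
ax=np.array([.6533,.0622]);yaw=np.deg2rad(10.63)
def loc(p): 
    d=np.array(p[:2])-ax; c,s=np.cos(yaw),np.sin(yaw); return np.array([c*d[0]+s*d[1],-s*d[0]+c*d[1]])
# black blobs from side
g=b["pixels"].max(2); 
for nm,f,CC,box in(("side",b,C,(285,210,312,240)),("sideLev",b,C,(340,215,365,252)),("sceneLev",a,C2,(275,225,300,250))):
    x0,y0,x1,y1=box; m=np.zeros((480,640),np.uint8); m[y0:y1,x0:x1]=(f["pixels"].max(2)[y0:y1,x0:x1]<70)
    n,l,s,c=cv2.connectedComponentsWithStats(m)
    i=1+s[1:,4].argmax(); print(nm,s[i],c[i].round(1), "zmax",np.percentile(CC[l==i][:,2],[10,50,90]).round(3))
    if nm=="side": p=onplane(f,*c[i],.25);
    else:
        ys,xs=np.nonzero(l==i); P=np.array([onplane(f,u,v,.265) for u,v in zip(xs,ys)])
        L=np.array([loc(q) for q in P]); mu=L.mean(0); w=np.linalg.svd(L-mu)[2][0]; t=(L-mu)@w
        print(" lever ends loc",(mu+w*t.min()).round(4),(mu+w*t.max()).round(4)," world",P[t.argmin()].round(3),P[t.argmax()].round(3)); continue
    q=loc(p); print("ball",p.round(4),q.round(4),np.hypot(*q),"angle from -x toward +y",np.degrees(np.arctan2(q[1],-q[0])))
# ball in scene through hopper (crop 172,126)
p=onplane(a,265+172/2.66,180+126/3.5,.25);q=loc(p);print("ball scene",p.round(4),q.round(4),np.hypot(*q))
# stud
for f,u,v in((b,356.4,223.7),(a,265+95/2.66,180+243/3.5)): p=onplane(f,u,v,.272);print("stud",p.round(4),loc(p).round(4))
# hopper rim z .374 extents
for f,pts in((b,[(250+(515-399)/2.66,130+170/3.5),(250+(759-399)/2.66,130+175/3.5),(250+(640-399)/2.66,130+27/3.5),(250+(630-399)/2.66,130+297/3.5)]),(a,[(265+64/2.66,180+165/3.5),(265+315/2.66,180+170/3.5),(265+190/2.66,180+36/3.5),(265+188/2.66,180+302/3.5)])):
    P=np.array([onplane(f,*p,.374) for p in pts]); print("rim",cv2.minEnclosingCircle((P[:,:2]*1000).astype(np.float32)))
# objects: white cups
for f,n in((b,'side'),(a,'scene')):
    hsv=cv2.cvtColor(f["pixels"],cv2.COLOR_RGB2HSV); 
    for z in (0.062,):
        m=((hsv[...,1]<45)&(hsv[...,2]>150)).astype(np.uint8); n_,l,s,c=cv2.connectedComponentsWithStats(m)
        for i in range(1,n_):
            if 150<s[i,4]<2500:
                p=onplane(f,*c[i],.045); 
                if np.hypot(*(p[:2]-ax))<.3: print(n,s[i],p.round(3),loc(p).round(3))
E
```

```text
side [294 220   9  10  76] [297.9 224.5] zmax [0.252 0.259 0.265]
ball [0.5406 0.0292 0.25  ] [-0.1168 -0.0117] 0.11740760342523493 angle from -x toward +y -5.718290213838832
sideLev [345 222  14  27 136] [351.3 235. ] zmax [0.262 0.269 0.273]
 lever ends loc [ 0.009 -0.08 ] [-0.0486 -0.1312]  world [ 0.68  -0.017  0.265] [ 0.629 -0.075  0.265]
sceneLev [281 233  11  12  45] [286.  237.2] zmax [0.268 0.27  0.277]
 lever ends loc [-0.0442 -0.1309] [-0.0128 -0.1047]  world [ 0.634 -0.075  0.265] [ 0.662 -0.045  0.265]
ball scene [0.5458 0.0312 0.25  ] [-0.1114 -0.0106] 0.11192217747351212
stud [ 0.6731 -0.024   0.272 ] [ 0.0036 -0.0884]
stud [ 0.6769 -0.016   0.272 ] [ 0.0088 -0.0812]
rim ((653.9262084960938, 59.36652755737305), 107.14014434814453)
rim ((663.5576782226562, 67.08828735351562), 107.07074737548828)
side [297 181  24  21 273] [0.631 0.245 0.045] [0.012 0.184]
side [245 204  29  25 536] [0.469 0.201 0.045] [-0.155  0.17 ]
side [347 295  15  15 179] [ 0.642 -0.135  0.045] [-0.048 -0.192]
scene [378 233  22  23 290] [0.469 0.207 0.045] [-0.155  0.176]
scene [ 300  272   64   71 1451] [0.768 0.077 0.045] [ 0.115 -0.006]
scene [377 278  29  25 380] [0.624 0.237 0.045] [0.004 0.177]
scene [279 373  31  31 735] [0.946 0.02  0.045] [ 0.28  -0.095]
scene [314 380  31  32 764] [0.946 0.112 0.045] [ 0.296 -0.005]
```

```bash
cat >> h.py <<'E'
AX=np.array([.655,.062]); YAW=np.deg2rad(10.6); RB=.12
def ballpos(phi,r=RB): # phi deg from grinder front toward +y
    a=np.pi+YAW-np.deg2rad(phi); return np.array([AX[0]+r*np.cos(a),AX[1]+r*np.sin(a),.25])
def ori(az,beta,flip): # tool z at world azimuth az (deg), beta deg below horizontal, y horizontal
    a,b=np.deg2rad([az,beta]); z=np.array([np.cos(a)*np.cos(b),np.sin(a)*np.cos(b),-np.sin(b)])
    y=np.array([-np.sin(a),np.cos(a),0])*(-1 if flip else 1); x=np.cross(y,z)
    return R.from_matrix(np.stack([x,y,z],1)).as_quat(), z
def tcp(p,az,beta,flip,d=.054):
    q,z=ori(az,beta,flip); return np.asarray(p)-d*z,q
E
python3 - <<'E'
from h import *
from station import env
b=load("side0.npz");C=cloud(b)
for u,v in[(303,240),(308,235),(314,232),(318,240)]:print(C[v,u].round(3))
for flip in(0,1):
  for beta in(40,50):
    for phi in(-6,15,40,60):
      for off in(0,.5):
        az=10.6-phi*(1-off); q=env.ik(*tcp(ballpos(phi),az,beta,flip)); print(flip,beta,phi,off,None if q is None else q.round(2))
E
```

```text
[0.552 0.029 0.16 ]
[0.566 0.03  0.177]
[0.581 0.027 0.191]
[0.592 0.025 0.142]
0 40 -6 0 None
0 40 -6 0.5 [-1.31 -0.41  1.07  2.43  1.54  0.26  0.28]
0 40 15 0 [-1.05 -0.14  0.57  2.42  1.52  0.47 -0.27]
0 40 15 0.5 [-1.03 -0.18  0.64  2.43  1.62  0.34 -0.19]
0 40 40 0 [-1.21  0.12  0.52  2.21  1.13  0.84 -0.45]
0 40 40 0.5 [-1.09 -0.02  0.49  2.34  1.4   0.58 -0.34]
0 40 60 0 [-1.28  0.38  0.64  1.94  0.79  1.02 -0.44]
0 40 60 0.5 [-1.18  0.13  0.52  2.2   1.21  0.7  -0.38]
0 50 -6 0 [-1.32 -0.36  1.09  2.31  0.68  0.37  1.16]
0 50 -6 0.5 [-1.28 -0.32  1.05  2.31  0.7   0.35  1.07]
0 50 15 0 [-1.03 -0.13  0.61  2.3   0.94  0.48  0.34]
0 50 15 0.5 [-1.06 -0.17  0.69  2.32  0.85  0.39  0.58]
0 50 40 0 [-1.11  0.09  0.51  2.13  0.86  0.8  -0.13]
0 50 40 0.5 [-1.04 -0.02  0.51  2.23  0.93  0.56  0.16]
0 50 60 0 [-1.18  0.32  0.59  1.9   0.63  1.   -0.26]
0 50 60 0.5 [-1.09  0.11  0.5   2.11  0.86  0.67  0.01]
1 40 -6 0 None
1 40 -6 0.5 [-1.31 -0.41  1.07  2.43  1.54  0.26 -2.86]
1 40 15 0 [ 0.61 -0.12 -0.97  2.39  1.5   0.26  2.85]
1 40 15 0.5 [-0.6  -0.13  0.24  2.43  1.64  0.25  2.9 ]
1 40 40 0 [-0.62  0.12 -0.11  2.19  1.18  0.92  2.66]
1 40 40 0.5 [-1.86 -0.12  1.21  2.35  1.45  0.68  2.79]
1 40 60 0 [-0.64  0.32 -0.14  1.92  1.    1.23  2.55]
1 40 60 0.5 [-0.6   0.12 -0.1   2.19  1.27  0.78  2.73]
1 50 -6 0 [-1.05 -0.2   0.92  2.3   0.1   0.28 -1.44]
1 50 -6 0.5 [-1.25 -0.3   1.03  2.31  0.64  0.34 -2.02]
1 50 15 0 [ 0.2  -0.08 -0.55  2.28  0.71  0.37 -2.6 ]
1 50 15 0.5 [-0.07 -0.09 -0.22  2.3   0.5   0.29 -2.25]
1 50 40 0 [ 0.42  0.21 -1.16  2.09  1.07  1.01  2.86]
1 50 40 0.5 None
1 50 60 0 [-0.59  0.28 -0.11  1.88  0.82  1.14  2.73]
1 50 60 0.5 [-1.73  0.31  1.3   2.12  0.45  0.49 -2.77]
```

```bash
cat > run1.py <<'E'
from h import *
from station import env
phi=-5.0; az=10.6-phi
B=np.array([.542,.030,.25])
env.goto(*tcp(B,az,50,0,.054+.11)); s=env.sense(); print(s["time_s"],s["qpos"].round(2),s["wrist_force"].round(1))
p,q=tcp(B,az,50,0); env.move_linear(p,q,velocity=.1); s=env.sense(); print(s["time_s"],s["eef_pos"].round(4),p.round(4),s["wrist_force"].round(1),s["qpos"].round(2))
f=env.grab_frame("side"); cv2.imwrite("pics/side1.png",cv2.resize(f["pixels"][120:320,210:410],(600,600))[:,:,::-1])
f=env.grab_frame("wrist"); cv2.imwrite("pics/wrist1.png",f["pixels"][:,:,::-1])
E
python3 run1.py
```

```text
2.5417 [-0.58 -0.41  0.42  2.28  0.14  0.55  1.62] [-0.1  0.4  0. ]
3.7917 [0.5086 0.0207 0.2915] [0.5086 0.0207 0.2914] [0.8 0.5 0.3] [-0.86 -0.15  0.76  2.3  -0.09  0.26  1.84]
```

View pics/wrist1.png

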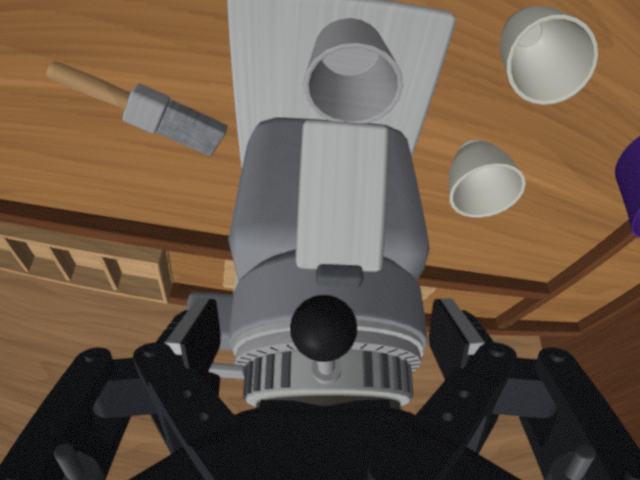

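The ball sits at (324,327), centred between the fingers (inner faces at about 218 and 432), with the rod behind it. I'll close gently and try the collar.

```bash
cat > run2.py <<'E'
from h import *
from station import env
env.gripper_close(20); s=env.sense(); f0=s["wrist_force"]; p0=s["eef_pos"]
print(s["time_s"],s["grip_width"],s["gripper_force"],f0.round(1))
phi0=-5.0; az=10.6-phi0
tan=lambda ph:(ballpos(ph+.5)-ballpos(ph-.5))/np.linalg.norm(ballpos(ph+.5)-ballpos(ph-.5))
for k in range(1,6):
    ph=phi0+k*.75
    p,q=tcp(ballpos(ph)-ballpos(phi0)+p0+.054*ori(az,50,0)[1],10.6-ph,50,0)
    env.move_linear(p,q,velocity=.03); s=env.sense()
    F=(s["wrist_force"]-f0)@tan(ph); print(k,s["time_s"].__round__(2),"dpos",((s["eef_pos"]+.054*ori(10.6-ph,50,0)[1]-p0-.054*ori(az,50,0)[1])@tan(ph)*1000).round(1),"F",F.round(1),s["wrist_force"].round(1),s["qpos"][5].round(2))
    if F<-9: break
E
python3 run2.py
```

```text
4.475 0.02438759251400419 19.38704341650009 [-3.3 -1.7  3.2]
1 4.72 dpos 0.4 F -3.3 [-0.4 -4.4 -0.8] 0.26
2 4.97 dpos 0.9 F -7.5 [ 2.9 -7.9 -0.3] 0.26
3 5.22 dpos 1.4 F -10.2 [ 6.1 -9.9 -2.5] 0.25
```

With 10 N on the ball it moved only 1.4 mm, against about 2 N if it were free, so the collar is clamped. I'll let go, back out and check reach for pushing the lever.

```bash
cat >> h.py <<'E'
STUD=np.array([AX[0]+.085*np.sin(YAW),AX[1]-.085*np.cos(YAW)])
def levpos(th,off,r=.056): # finger centre behind lever at world angle th deg
    t=np.deg2rad(th); e=np.array([np.cos(t),np.sin(t)]); n=np.array([-e[1],e[0]]); return np.r_[STUD+r*e-off*n,.265]
E
python3 - <<'E'
from h import *
from station import env
s=env.sense(); z=R.from_quat(s["orientation"]).apply([0,0,1]); 
env.release(); s=env.sense(); print(s["wrist_force"].round(1)); env.move_linear(s["eef_pos"]-.11*z,velocity=.15); 
env.gripper_close(20); s=env.sense(); print(s["time_s"],s["eef_pos"],s["qpos"].round(2))
for flip in(0,1):
  for beta in(55,65):
    for az in (45,60,80):
      L=[env.ik(*tcp(levpos(236,.04),az,beta,flip,.156)),env.ik(*tcp(levpos(236,.04),az,beta,flip,.056)),env.ik(*tcp(levpos(304,.018),az,beta,flip,.056))]
      print(flip,beta,az,*[None if q is None else q.round(2) for q in L])
E
```

```text
[-0.2  0.6 -0.8]
7.4917 [0.43800457 0.01063754 0.37567855] [-0.56 -0.41  0.36  2.29  0.2   0.55  1.5 ]
0 55 45 [ 1.26  0.14 -0.96  1.84 -0.52  0.99  2.91] [ 0.93  0.24 -0.76  1.9  -0.5   0.77  2.88] [ 0.72  0.38 -0.56  1.71 -0.44  0.82  2.84]
0 55 60 [-0.55  0.43  1.27  1.75 -1.01  1.51 -2.74] [ 1.19  0.47 -1.15  1.8  -0.17  0.9   2.84] [ 0.98  0.57 -0.96  1.59 -0.13  0.97  2.84]
0 55 80 [-0.39  0.65  1.27  1.55 -1.08  1.82 -2.41] [-0.5   0.73  1.26  1.69 -1.17  1.71 -2.36] [-0.36  0.89  1.26  1.46 -1.3   1.83 -2.41]
0 65 45 [ 0.59  0.11 -0.36  1.74 -0.38  1.09  2.73] [ 0.5   0.21 -0.36  1.83 -0.36  0.88  2.71] [ 0.49  0.36 -0.36  1.63 -0.29  0.93  2.67]
0 65 60 [ 0.93  0.24 -0.76  1.64 -0.27  1.19  2.89] [ 0.83  0.32 -0.76  1.75 -0.21  0.99  2.84] [ 0.77  0.49 -0.76  1.54 -0.08  1.05  2.76]
0 65 80 [-0.52  0.58  1.27  1.53 -0.91  1.69 -2.54] [ 1.04  0.56 -1.15  1.63  0.09  1.17  2.91] [ 0.93  0.74 -1.16  1.4   0.25  1.28  2.84]
1 55 45 [-0.1   0.07  0.5   1.87 -0.69  1.07 -0.09] [-0.18  0.2   0.51  1.93 -0.84  0.91  0.02] [-0.2   0.39  0.64  1.74 -0.96  1.04  0.08]
1 55 60 [-0.13  0.22  0.64  1.74 -0.78  1.3   0.22] [-0.18  0.3   0.59  1.83 -0.87  1.14  0.28] [-0.15  0.49  0.64  1.62 -0.96  1.25  0.29]
1 55 80 [-0.11  0.41  0.71  1.54 -0.82  1.58  0.53] [-0.13  0.43  0.59  1.68 -0.84  1.39  0.54] [-0.09  0.61  0.64  1.45 -0.93  1.5   0.54]
1 65 45 [ 0.04  0.09  0.24  1.76 -0.45  1.11 -0.35] [-0.02  0.2   0.24  1.84 -0.52  0.92 -0.29] [-0.07  0.37  0.38  1.65 -0.61  1.01 -0.22]
1 65 60 [-0.03  0.19  0.38  1.66 -0.52  1.26 -0.03] [-0.08  0.27  0.36  1.77 -0.59  1.08  0.02] [-0.11  0.45  0.49  1.56 -0.69  1.18  0.08]
1 65 80 [-0.08  0.32  0.49  1.52 -0.58  1.47  0.33] [-0.11  0.36  0.45  1.66 -0.62  1.28  0.36] [-0.09  0.54  0.51  1.44 -0.7   1.38  0.39]
```

```bash
cat > run3.py <<'E'
from h import *
from station import env
s=env.sense(); env.move_linear(s["eef_pos"]+[-.04,-.08,.02],velocity=.2)
be=60
env.goto(*tcp(levpos(236,.04),60,be,1,.156)); s=env.sense(); print(s["time_s"],s["wrist_force"].round(1))
env.move_linear(*tcp(levpos(236,.04),60,be,1,.056),velocity=.12); s=env.sense(); f0=s["wrist_force"]; print(s["time_s"],f0.round(1))
for th,off in [(236,.02)]+[(t,.018) for t in range(242,305,6)]+[(304,.018)]:
    env.move_linear(*tcp(levpos(th,off),60+(th-236)*.35,be,1,.056),velocity=.05); s=env.sense(); F=s["wrist_force"]-f0
    print(th,round(s["time_s"],2),F.round(1),s["qpos"][[4,5,6]].round(2))
    if np.linalg.norm(F)>28: print("stop"); break
f=env.grab_frame("side"); np.savez("side3.npz",**f); cv2.imwrite("pics/side3.png",cv2.resize(f["pixels"][130:290,270:430],(600,600),interpolation=2)[:,:,::-1])
E
python3 run3.py
```

```text
9.7667 [-0.4  0.  -0. ]
10.75 [ 0.9  0.  -0.3]
236 11.3 [-6.  -0.3  4.2] [-0.64  1.07  0.07]
242 11.63 [-6.3  2.3  3.1] [-0.64  1.1   0.11]
248 11.93 [-5.7  2.6  1.1] [-0.64  1.13  0.14]
254 12.22 [-4.3  4.1  1.8] [-0.63  1.16  0.17]
260 12.51 [-4.5  4.1  1.4] [-0.63  1.18  0.2 ]
266 12.8 [-5.1  4.6  0.9] [-0.62  1.21  0.23]
272 13.09 [-5.1  4.6  0.1] [-0.61  1.24  0.25]
278 13.38 [-5.3  4.2  0.6] [-0.61  1.26  0.27]
284 13.68 [-6.9  3.5 -0.5] [-0.6   1.29  0.29]
290 13.97 [-8.2  4.5 -0.6] [-0.59  1.31  0.31]
296 14.26 [-8.1  5.2  0.3] [-0.58  1.34  0.33]
302 14.55 [-7.1  4.7  0.4] [-0.58  1.36  0.35]
304 14.8 [-9.8  4.   0.9] [-0.57  1.37  0.36]
```

View pics/side3.png

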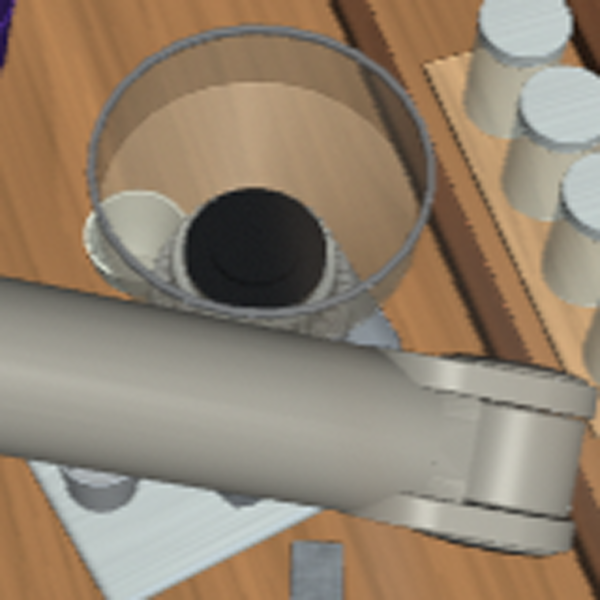

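The arm hides the lever in this view. I'll back out the way I came and measure the lever angle.

```bash
python3 - <<'E'
from h import *
from station import env
az=60+68*.35
env.move_linear(*tcp(levpos(304,.030),az,60,1,.056),velocity=.1)
env.move_linear(*tcp(levpos(304,.030),az,60,1,.18),velocity=.2)
s=env.sense(); env.move_linear(np.array([.46,-.14,.40]),ori(40,55,1)[0],velocity=.25)
print(env.sense()["time_s"])
for n in("scene","side"):
    f=env.grab_frame(n); np.savez(f"{n}4.npz",**f)
a=load("scene4.npz");b=load("side4.npz")
A=cv2.resize(a["pixels"][200:290,260:350],(400,400),interpolation=2);B=cv2.resize(b["pixels"][180:270,290:380],(400,400),interpolation=2)
cv2.imwrite("pics/crop4.png",np.hstack([A,B])[:,:,::-1])
C=cloud(b); print(C[224,298].round(3))
E
```

```text
16.875
[0.54  0.024 0.261]
```

View pics/crop4.png

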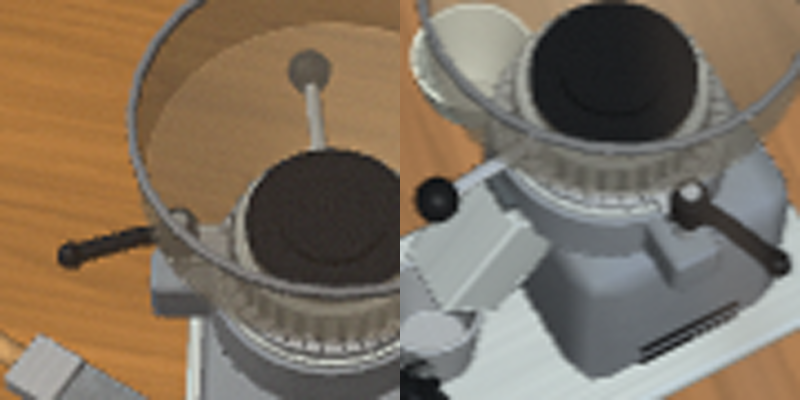

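The lever now points outward and backward: side-view stud at (355.5,225), tip at (375.3,239). The ball is unmoved at (298,224.5). Now the angles.

```bash
python3 - <<'E'
from h import *
b=load("side4.npz");a=load("scene4.npz")
def ang(f,s,t):
    d=(onplane(f,*t,.265)-onplane(f,*s,.272))[:2]; return np.degrees(np.arctan2(d[1],d[0]))%360,np.linalg.norm(d)
print("before",ang(b,(356.4,223.7),(348.0,244.8)),"after",ang(b,(355.5,225),(375.3,239)))
print("scene before tip 283.5,233.9", ang(a,(300.7,249.4),(283.8,234.3)),"after",ang(a,(260+180*.225,200+220*.225),(260+70*.225,200+254*.225)))
t=onplane(b,375.3,239,.265)[:2]-STUD;print("tip vs STUD",np.degrees(np.arctan2(t[1],t[0]))%360,np.linalg.norm(t))
for n in("side0.npz","side4.npz"):
    f=load(n);m=np.zeros((480,640),np.uint8);m[210:240,285:312]=f["pixels"].max(2)[210:240,285:312]<70
    k,l,s,c=cv2.connectedComponentsWithStats(m);i=1+s[1:,4].argmax();print(n,s[i],c[i],onplane(f,*c[i],.25))
E
```

```text
before (np.float64(230.34127189443822), np.float64(0.057786060387428874)) after (np.float64(305.77613462297523), np.float64(0.058203211280431905))
scene before tip 283.5,233.9 (np.float64(233.25638305884382), np.float64(0.06647668776080108)) after (np.float64(298.1411295343712), np.float64(0.06288154318300573))
tip vs STUD 302.3849363154541 0.06200090536642423
side0.npz [294 220   9  10  76] [297.92105263 224.47368421] [0.54063937 0.02915263 0.25      ]
side4.npz [294 220   9  10  76] [297.92105263 224.47368421] [0.54063937 0.02915263 0.25      ]
```

Lever turned about 68° (final angle about 302–306°) and the ball has not moved. Back to the ball to turn it to the stop.

```bash
cat > run5.py <<'E'
from h import *
from station import env
env.release(); B=np.array([.542,.030,.25]); az=15.6
env.goto(*tcp(B,az,50,0,.164)); env.move_linear(*tcp(B,az,50,0),velocity=.12)
env.gripper_close(20); s=env.sense(); f0=s["wrist_force"]
gp=lambda s:s["eef_pos"]+.054*R.from_quat(s["orientation"]).apply([0,0,1])
def pol(g):
    d=g[:2]-AX; return ((180+10.6-np.degrees(np.arctan2(d[1],d[0])))+180)%360-180, np.linalg.norm(d)
phi0,r0=pol(gp(s)); zg=gp(s)[2]; print(s["time_s"],phi0,r0,zg,s["grip_width"],f0.round(1))
tr=lambda ph:(ballpos(ph+.5)-ballpos(ph-.5))/np.linalg.norm(ballpos(ph+.5)-ballpos(ph-.5))
ph=phi0; log=[]
while ph<72:
    ph+=1.5 if (ph<phi0+4 or ph>50) else 6
    p=ballpos(ph,r0); p[2]=zg
    env.move_linear(*tcp(p,10.6-min(ph,60),50,0),velocity=.05); s=env.sense(); F=s["wrist_force"]-f0; a,r=pol(gp(s))
    print(round(ph,1),"act",a.round(2),r.round(4),"t",round(s["time_s"],2),"Ft",(F@tr(ph)).round(1),"F",F.round(1),s["qpos"][5].round(2),round(s["grip_width"],4))
    if F@tr(ph)<-12 or np.linalg.norm(F)>25: break
E
python3 run5.py
```

```text
21.2083 -5.347762242355998 0.11751123819312352 0.2503145836392824 0.024447836325777534 [-4.2 -2.2  3.7]
-3.8 act -3.75 0.1176 t 21.46 Ft 1.5 F [ 1.1  1.9 -1.1] 0.27 0.0244
-2.3 act -2.28 0.1176 t 21.71 Ft 2.5 F [ 0.5  2.7 -1. ] 0.26 0.0243
-0.8 act -0.79 0.1177 t 21.97 Ft 2.6 F [-1.2  2.4 -0.1] 0.25 0.0243
5.2 act 5.23 0.1178 t 22.57 Ft 3.5 F [-3.7  3.2  1.2] 0.25 0.0244
11.2 act 11.41 0.1181 t 23.12 Ft 4.1 F [-5.   4.1  3.3] 0.31 0.0244
17.2 act 17.64 0.1179 t 23.59 Ft 4.2 F [-2.1  4.4  0.9] 0.41 0.0244
23.2 act 23.38 0.118 t 24.06 Ft 2.7 F [-2.4  3.3  0.9] 0.54 0.024
29.2 act 29.84 0.1181 t 24.52 Ft 4.1 F [-1.2  4.8 -0.5] 0.67 0.0243
35.2 act 35.51 0.1182 t 24.99 Ft 4.0 F [-0.9  4.8  1.6] 0.8 0.0246
41.2 act 41.64 0.1186 t 25.46 Ft 4.0 F [-1.6  5.6  2.2] 0.92 0.025
47.2 act 47.7 0.119 t 25.93 Ft 3.3 F [-2.2  5.8  1.7] 1.04 0.0245
53.2 act 53.77 0.1194 t 26.39 Ft 3.5 F [-2.   6.5  1.2] 1.15 0.0242
54.7 act 55.13 0.1195 t 26.64 Ft 4.8 F [-1.4  8.1  2.3] 1.17 0.0243
56.2 act 56.62 0.1196 t 26.89 Ft 3.9 F [-1.3  7.   1.2] 1.2 0.0244
57.7 act 58.13 0.1197 t 27.14 Ft 4.4 F [-0.9  7.4  1.5] 1.22 0.0245
59.2 act 59.61 0.1197 t 27.39 Ft 3.3 F [-1.4  6.6  1.6] 1.25 0.0246
60.7 act 60.88 0.1199 t 27.64 Ft 2.7 F [-2.7  7.3  2.1] 1.26 0.0244
62.2 act 61.76 0.1196 t 27.89 Ft -1.2 F [-5.2  4.5  3.6] 1.27 0.0243
63.7 act 61.81 0.1195 t 28.14 Ft -9.7 F [-14.    2.3   7.9] 1.28 0.0243
65.2 act 61.88 0.1195 t 28.39 Ft -17.3 F [-21.6   0.6  11.8] 1.28 0.0244
```

The burrs touch at an actual angle of 61.8° (firm stop, expected about 60°). I'll back off 45° using the refined axis, cross-check with the chord (91.8 mm), then let go.

```bash
cat > run6.py <<'E'
from h import *
import h
from station import env
gp=lambda s:s["eef_pos"]+.054*R.from_quat(s["orientation"]).apply([0,0,1])
h.AX=AX2=np.array([.6571,.0633])
def pol(g):
    d=g[:2]-AX2; return ((190.6-np.degrees(np.arctan2(d[1],d[0])))+180)%360-180, np.linalg.norm(d)
s=env.sense(); g0=gp(s); a0,r0=pol(g0); print("stop",a0,r0)
tgt=a0-45
for ph in list(np.arange(a0-1,tgt,-6))+[tgt+1,tgt]:
    p=h.ballpos(ph,r0); p[2]=.2503; env.move_linear(*tcp(p,10.6-min(ph,60),50,0),velocity=.05)
for k in range(2):
    env.hold(.3); s=env.sense(); a,r=pol(gp(s)); print("act",a,a-a0,r,"chord",np.linalg.norm((gp(s)-g0)[:2]),s["wrist_force"].round(1),s["time_s"])
    if abs(a-tgt)<.4: break
    ph-=a-tgt; p=h.ballpos(ph,r0); p[2]=.2503; env.move_linear(*tcp(p,10.6-min(ph,60),50,0),velocity=.03)
z=R.from_quat(s["orientation"]).apply([0,0,1])
env.release(); s=env.sense(); print("rel",s["wrist_force"].round(1)); env.move_linear(s["eef_pos"]-.11*z,velocity=.12)
s=env.sense(); env.move_linear(s["eef_pos"]+[-.06,-.0,.05],velocity=.2)
for n in("scene","side"): np.savez(f"{n}7.npz",**env.grab_frame(n))
a=load("scene7.npz");b=load("side7.npz")
A=cv2.resize(a["pixels"][170:320,250:400],(400,400),interpolation=2);B=cv2.resize(b["pixels"][160:310,240:390],(400,400),interpolation=2)
cv2.imwrite("pics/crop7.png",np.hstack([A,B])[:,:,::-1]); print(env.sense()["time_s"])
m=np.zeros((480,640),np.uint8);m[195:240,275:315]=b["pixels"].max(2)[195:240,275:315]<70
k,l,st,c=cv2.connectedComponentsWithStats(m)
for i in range(1,k): print(st[i],c[i],pol(onplane(b,*c[i],.25)))
E
python3 run6.py
```

```text
stop 60.70780209569753 0.11977814194890998
act 16.001817774956407 -44.70598432074112 0.11922677333670606 chord 0.09089779894136789 [ 7.8 -0.5 -6.8] 32.85
rel [-0.1 -0.8 -0.5]Traceback (most recent call last):
  File "run6.py", line 18, in <module>
    s=env.sense(); env.move_linear(s["eef_pos"]+[-.06,-.0,.05],velocity=.2)
                   ~~~~~~~~~~~~~~~^^^^^^^^^^^^^^^^^^^^^^^^^^^^^^^^^^^^^^^^^
station.IKError: the arm cannot follow that straight line within its joint ranges
```

```bash
python3 - <<'E'
from h import *
from station import env
AX2=np.array([.6571,.0633])
def pol(g):
    d=g[:2]-AX2; return ((190.6-np.degrees(np.arctan2(d[1],d[0])))+180)%360-180, np.linalg.norm(d)
s=env.sense();print(s["time_s"],s["eef_pos"])
for n in("scene","side"): np.savez(f"{n}7.npz",**env.grab_frame(n))
a=load("scene7.npz");b=load("side7.npz")
A=cv2.resize(a["pixels"][170:320,250:400],(400,400),interpolation=2);B=cv2.resize(b["pixels"][160:310,240:390],(400,400),interpolation=2)
cv2.imwrite("pics/crop7.png",np.hstack([A,B])[:,:,::-1])
m=np.zeros((480,640),np.uint8);m[195:240,275:315]=b["pixels"].max(2)[195:240,275:315]<70
k,l,st,c=cv2.connectedComponentsWithStats(m)
for i in range(1,k): print(st[i],c[i],pol(onplane(b,*c[i],.25)))
print("initial",pol(onplane(load("side0.npz"),297.92,224.47,.25)))
E
```

```text
34.5333 [0.4328434  0.08312414 0.37527522]
[287 206   9  10  73] [290.79452055 210.20547945] (np.float64(15.371384521121001), np.float64(0.12189273392334503))
[310 215   3   3   4] [311.   215.75] (np.float64(-4.078786115133539), np.float64(0.08092352781620975))
initial (np.float64(-5.736875835886394), np.float64(0.12136003320918902))
```

View pics/crop7.png

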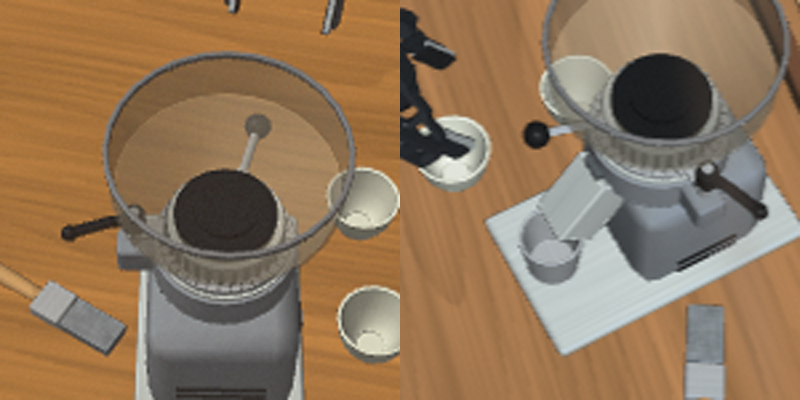

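The ball stands at side pixel (290.8,210.2), 15.4° left of front. An eighth of a turn from the stop would be 15°. The lever is still slack, the bowls, tin and brush are in place, and the gripper is clear.

```bash
python3 -c "
from station import env
print(env.hand_in())"
```

```text
the job is handed in; nothing more can be done
None
```

The job is handed in: the collar was clamped, so I slackened the lever about 68° and left it slack, then turned the collar clockwise to the burr stop, backed it off about 44.7° (an eighth of a turn is 45°) and let go, after 34.5 s of the 67 s allowed.

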